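Refit the pedal tread and hold the bin half open

TASK

The rubber tread block has come off the orange bin's foot pedal: pick it up and seat it flat and square, fully home, in the recess at the end of the pedal. Then push down on the tread with the fingers until the lid stands half open, at about 35 degrees, never letting it swing right open, and keep it there: the program finishes while still holding the pedal down through the tread. Leave everything else on the shelf where it is.

Things in the scene. Friction and masses are not known exactly. Their poses are not given: they have to be found in the camera images.
- tread: Loose plain black rubber block with fine grey ribs on top: 44 mm (its x) by 56 mm (its y) by 24 mm high, 80 g. Origin: centre of its underside, z up. Half a turn about z makes no difference; its y goes along the recess's y. Gripping it by its two end faces (fingers closing along its y, 56 mm apart) keeps the gripper's body clear of the bin when seating it.
- tread_top (a point): Centre of the tread block's top face, 24 mm above its underside.
- bin: Squat round orange plastic bin, fixed: radius 100 mm at the foot, 110 mm at the rim, 184 mm high with the lid shut. Origin: centre of its underside. Its own -x is the front, where the pedal sticks out, turned roughly to the robot's left (+y), within 20 degrees; the lid is hinged at the back (+x) and leans away from the pedal as it opens.
- pocket (a point): Centre of the recess floor in the steel pedal, 195 mm in front of the bin's axis (90 mm clear of its wall), 60 mm above the shelf when the pedal is up. Floor 47 mm (x, towards the bin) by 59 mm (y, sideways), level when up; its steel rim is 8 mm high and leans outward, so the mouth is about 5 mm larger both ways. The seated tread's top lies 24 mm above this floor, its upper 16 mm above the rim.
- pedal (a joint): Angle of the pedal in rad: 0 = up, 0.24 = at its stop. It turns about a level axis 160 mm from the recess centre, on the bin's side: the recess sinks 16 mm per 0.1 rad (38 mm in all) and tips slightly outward. Sprung up: about 6 N on the tread starts it, about 9 N holds it half way, 12 N takes it to the stop.
- lid (a joint): Opening angle of the bin's lid in rad: 0 = shut, 1.2 = right open (69 degrees). The pedal drives it: lid = 5 x pedal, so half open (0.6 rad, 35 degrees) is pedal 0.12 rad, the recess centre 19 mm down.
- lid_edge (a point): Lowest point of the lid's front edge, above the pedal's side of the bin, 223 mm from the hinge; it rises as the lid opens.
- jar: Bystander: empty open glass jar, 72 mm across, 80 mm high. Origin: centre of its underside.
- holder: Bystander: open steel tray holding a steel scrubbing pad, 115 x 80 x 34 mm. Origin: centre of its underside.
- bottle: Bystander: white plastic bottle, 72 mm across, 190 mm high. Origin: centre of its underside.
- brush: Bystander: hand brush lying on the slate to the robot's right. Origin: under its middle.
- peg1: Bystander: bright plastic clothes peg lying flat, 76 x 19 x 10 mm. Origin: centre of its underside.
- peg2: Bystander: bright plastic clothes peg lying flat, 76 x 19 x 10 mm. Origin: centre of its underside.
- peg3: Bystander: bright plastic clothes peg lying flat, 76 x 19 x 10 mm. Origin: centre of its underside.
- peg4: Bystander: bright plastic clothes peg lying flat, 76 x 19 x 10 mm. Origin: centre of its underside.
Not all that is in view belongs to the job. Of the things that look like the tread, the smallest one is meant.

How it is judged:
On the way:
1. the tread block is seated flat, square and fully home in the pedal's recess (z of tread in the frame of pocket between -0.003 and 0.003 m and distance between tread and pocket below 0.006 m and angle between the z axis of tread and the z axis of pocket, either way round below 0.06 rad and angle between the y axis of tread and the y axis of pocket, either way round below 0.15 rad), for 0.1 s.
At the end, for the whole second after the job is handed in: The tread lies seated in the recess (underside within 3 mm of its floor, centre within 6 mm, tilted less than 0.06 rad to it, turned less than 0.15 rad), the fingers press on the tread with more than 2 N, and the lid stays between 0.47 and 0.73 rad (27 to 42 degrees) through the last second (all of step 1 and value of joint lid between 0.47 and 0.73 rad and contact force between the fingers and tread above 2 N); the arm keeps its last pose, push and grip.
It fails at once if the lid swings right open (past 1.05 rad, 60 degrees) (value of joint lid above 1.05 rad).
It fails at once if a bystander is moved by more than 30 mm (distance of any of jar, holder, bottle, brush, peg1, peg2, peg3, peg4 from where it was at the start of the episode above 0.03 m).
It also fails if it takes over 48 s, if anything falls off the work surface, if the arm or the gripper's body presses on something with over 40 N, if the wrist force passes 120 N, or if a joint passes its speed limit or range.

ROBOT

A 6-joint arm with a two-finger parallel gripper is mounted at the origin on the work surface. World frame = base frame: x ahead of the robot, y to its left, z up, the work surface at z = 0. Lengths are in m, angles in rad, forces in N, time in s.
With the tool pointing down it reaches from about 0.225 to 0.725 m from the base axis. Payload 3.1 kg.
Tool frame: the origin (TCP) lies at the very end of the fingers, on their centre line; the grasp point (between the pads) lies 19 mm behind it; z points along the fingers, y is the line along which they close (so a half turn about z gives the same grasp; the last joint's range is limited). The gripper opens to 85 mm and grips with 20 to 120 N. Pads are 22 mm wide; open, the fingers measure 114 mm over their backs; the gripper's body (76 mm by 85 mm) begins 54 mm behind the grasp point. The pads swing forward as they close: fully open they stand 13 mm farther back than shut.
Start: joints at [-0.128, 0.048, 0.099, 1.622, 0, 1.443], TCP at [0.525, -0, 0.231] pointing down, gripper open.
Joint ranges: [-2.91, 2.91], [-0.99, 1.94], [-1.21, 1.42], [-2.12, 2.29], [-1.49, 1.47], [-3.14, 3.14]. Speed limits (rad/s): [2.79, 2.79, 3.14, 3.14, 3.14, 3.14].

INTERFACE

Orientations are given as a unit quaternion [w, x, y, z].
In Python, from cell import env gives the robot as it stands.
- The arm moves only by the tool drive_tool, never from a script. Its argument "deltas" is a list of rows, each a list of 7 numbers: the shift along the tool's x, y, z in mm, then the turn, a rotation vector about the tool's x, y, z in degrees, then the opening, from 0 (shut) to 1 (fully open). In form: [[tx, ty, tz, rx, ry, rz, hand], ...]. A call has 1 to 8 rows; each row is the pose to reach, as a shift and turn from the pose commanded when the call began, along the tool's axes at that moment; what a row does not reach only later rows make up. A row lasts 1/10 s, in which the tool goes at most 50 mm and 8.59 degrees, less where a joint would pass 70% of its speed; a pose out of reach is approached as far as the arm can. A call with a gripper value outside its range is refused whole. The fingers move at their own pace and stop on an object; "newtons" is the grip in N (left out, the last holds). Time passes only in rows, so rows that repeat a pose let the fingers close. It gives the time, the measured TCP pose, the force, the opening and the grip force at its end, in the units of the state.
- env.get_obs(): the state, without advancing time (a new reading comes with each control period).
- env.grab_frame(name): name is "scene" or "side" or "wrist"; returns a dict with "frame" (384x512x3 uint8, red, green, blue), "camera_matrix" (3x3 intrinsics, pixels), "world_to_cam" (4x4, takes a point from world to camera coordinates). Camera axes: x right, y up, looking along -z (the intrinsics and any distortion apply to the point x, -y, -z); pixel columns grow to the right and rows downward; lengths in m; the calibration is good to about 2 mm. A picture is of the moment at which its call begins. There is no depth.
- env.sign_off(): hands the job in; it is judged then, once.
The state is a dict: "t": time; "qpos": joint angles; "dq": joint speeds; "effort": joint torques, N m; "tool_pos": TCP position; "tcp_rot": TCP orientation; "ft_force": force on the tool from outside, world axes, zero at the start; "torque": the same for the moment, N m; "grip_width": finger opening in m; "finger_force": force on a finger pad.
Only numpy, scipy, OpenCV 4.12 (cv2) and the standard library are available. Lean on these libraries where they do the work, as an engineer would, in place of code of your own. Each camera call takes 0.05 s, during which the arm holds its last target. There are 200 camera calls.

## Working session

There is one attempt and no reset: what is moved stays moved. The work goes in short steps, Python scripts to look and compute and a tool call to move; the robot and the scene stay as the last step left them, time stands still between calls to the robot, and variables do not carry over. Pictures are saved under pics/ and viewed, at most 13 in all, crops included, and the job is handed in when it is done.

Besides the shell and the picture viewer there is one more tool, called after "Emit:" as a command line: name --pt "numbers of a row" for each row, then --argument value for the rest. drive_tool: Moves the arm, as the interface text tells. Its arguments: {"type":"object","properties":{"deltas":{"type":"array"},"newtons":{"type":"number"}},"required":["deltas"]}

```bash
mkdir -p pics
cat > h.py <<'E'
import numpy as np, cv2
from cell import env
def grab(n, out=None):
    f=env.grab_frame(n)
    if out: cv2.imwrite('pics/'+out, cv2.cvtColor(f['frame'],cv2.COLOR_RGB2BGR))
    return f
def ray(f,uv):
    K=np.array(f['camera_matrix']);T=np.array(f['world_to_cam'])
    p=np.linalg.solve(K,[uv[0],uv[1],1]); d=np.array([p[0],-p[1],-p[2]])
    R=T[:3,:3]; return -R.T@T[:3,3], R.T@d
def onz(f,uv,z):
    o,d=ray(f,uv); return o+d*(z-o[2])/d[2]
def tri(fa,a,fb,b):
    o1,d1=ray(fa,a);o2,d2=ray(fb,b)
    s=np.linalg.lstsq(np.c_[d1,-d2],o2-o1,rcond=None)[0]
    p,q=o1+s[0]*d1,o2+s[1]*d2
    return (p+q)/2,np.linalg.norm(p-q)
def proj(f,P):
    T=np.array(f['world_to_cam']);c=T[:3,:3]@np.array(P)+T[:3,3]
    q=np.array(f['camera_matrix'])@[c[0],-c[1],-c[2]];return q[:2]/q[2]
E
python3 - <<'E'
from h import *
import pickle
F={n:grab(n) for n in('scene','side','wrist')}
pickle.dump(F,open('F0.pkl','wb'))
im=[cv2.cvtColor(F[n]['frame'],cv2.COLOR_RGB2BGR) for n in('scene','side')]
for n,i in zip('ab',im): cv2.imwrite(f'pics/0{n}.png',cv2.resize(i,(800,600)))
E
```

```text
(no output)
```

View pics/0a.png

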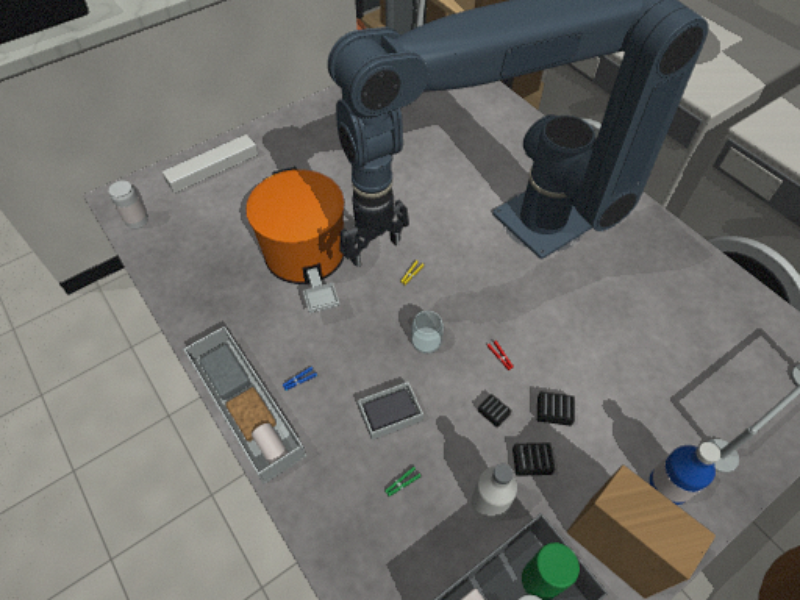

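View pics/0b.png

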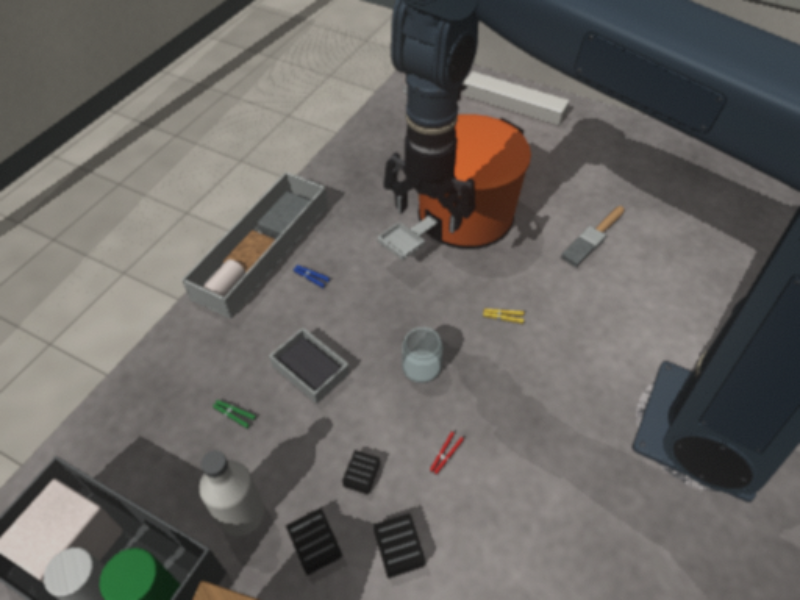

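Scene: three ribbed black blocks at (800-wide) (494,410), (556,408), (533,458), which are (362,470), (400,545), (315,542) in side. The one at (494,410)/(362,470) looks the smallest. The pedal recess is at (320,296) in scene and (405,238) in side. I'll measure all three blocks and the recess, and make an enlarged crop.

Run:
```python
from h import *
import pickle
F=pickle.load(open('F0.pkl','rb'))
S={'scene':[(494,410),(556,408),(533,458)],'side':[(362,470),(400,545),(315,542)]}
for n in S:
    f=F[n];im=f['frame'];hsv=cv2.cvtColor(im,cv2.COLOR_RGB2HSV)
    m=(im.max(2)<62).astype(np.uint8)
    m=cv2.morphologyEx(m,cv2.MORPH_CLOSE,np.ones((5,5)))
    k,lab,st,c=cv2.connectedComponentsWithStats(m)
    for p in S[n]:
        q=np.array(p)*.64
        i=min(range(1,k),key=lambda i:np.hypot(*(c[i]-q))+1e3*(st[i,4]<60))
        cn=cv2.findContours((lab==i).astype(np.uint8),0,2)[0][0]
        w=np.array([onz(f,u,0.012)[:2] for u in cn[:,0].astype(float)],np.float32)
        r=cv2.minAreaRect(w*1000)
        print(n,p,c[i].round(1),st[i,4],'rect mm@z12',np.round(r[0]),np.round(r[1]),round(r[2]))
# bin orange
a,b=F['scene'],F['side']
print('recess',tri(a,np.array([320,296])*.64,b,np.array([405,238])*.64))
print('tread',tri(a,np.array([494,408])*.64,b,np.array([362,468])*.64))
def crop(n,c,w,h,s):
    im=cv2.cvtColor(F[n]['frame'],cv2.COLOR_RGB2BGR);x,y=int(c[0]*.64-w/2),int(c[1]*.64-h/2)
    return cv2.resize(im[y:y+h,x:x+w],None,fx=s,fy=s,interpolation=cv2.INTER_CUBIC),(x,y)
A=[crop('scene',(525,430),80,60,5),crop('side',(362,500),80,60,5),crop('scene',(315,290),80,60,5),crop('side',(410,235),80,60,5)]
print([q[1] for q in A])
cv2.imwrite('pics/1.png',np.vstack([np.hstack([A[0][0],A[1][0]]),np.hstack([A[2][0],A[3][0]])]))
```

```text
scene (494, 410) [315.8 262.4] 245 rect mm@z12 [460. 341.] [51. 57.] 9
scene (556, 408) [355.2 261.1] 456 rect mm@z12 [351. 412.] [71. 79.] 46
scene (533, 458) [341.2 293.4] 528 rect mm@z12 [464. 467.] [68. 81.] 55
side (362, 470) [231.5 301.8] 459 rect mm@z12 [463. 338.] [50. 62.] 9
side (400, 545) [255.1 348.2] 928 rect mm@z12 [359. 409.] [62. 82.] 46
side (315, 542) [201.7 348.7] 1069 rect mm@z12 [467. 468.] [63. 94.] 58
recess (array([ 0.61794928, -0.09242835,  0.06369736]), np.float64(0.006542046874215652))
tread (array([0.46144712, 0.34015692, 0.02685107]), np.float64(0.003263722433592367))
[(296, 245), (191, 290), (161, 155), (222, 120)]
```

View pics/1.png

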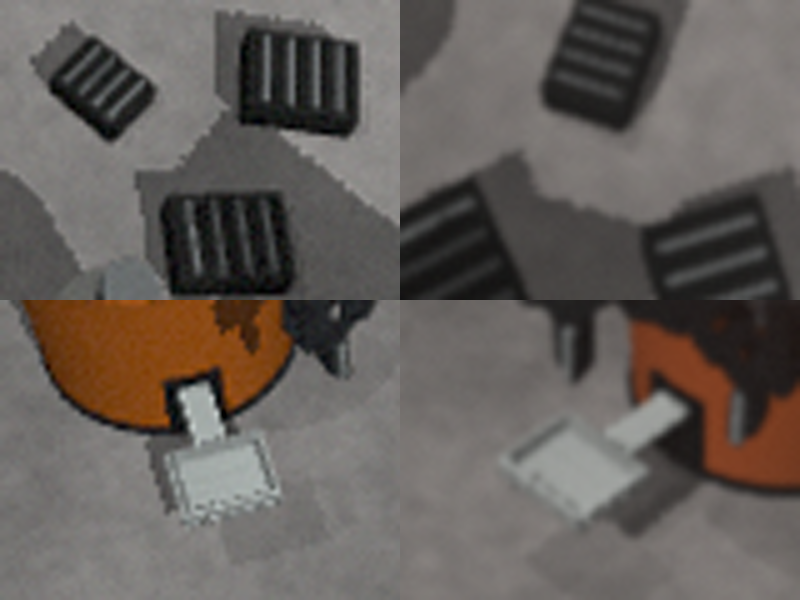

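The top-left panel confirms that the block at scene (494,410) is clearly the smallest, at about (0.461, 0.340) with its top near 25 mm. Before moving, I need the tool axes.

Run:
```python
from h import *
from scipy.spatial.transform import Rotation as R
o=env.get_obs();q=o['tcp_rot'];print(o['t'],o['tool_pos'],R.from_quat(np.roll(q,-1)).as_matrix().round(3),o['ft_force'])
f=env.grab_frame('wrist');T=np.array(f['world_to_cam']);print(-T[:3,:3].T@T[:3,3],T[2,:3])
```

```text
0.15 [5.24498382e-01 5.50462149e-05 2.30356869e-01] [[-0.     1.    -0.002]
 [ 1.     0.     0.   ]
 [ 0.    -0.002 -1.   ]] [ 0.18112571 -0.77976004 -0.34293334]
[0.52487051 0.07091812 0.37395488] [0.00193683 0.2796442  0.96010175]
```

Emit:
drive_tool --pt "40 -8 0 0 0 0 1" --pt "85 -17 0 0 0 0 1" --pt "130 -26 5 0 0 0 1" --pt "175 -35 10 0 0 0 1" --pt "220 -44 15 0 0 0 1" --pt "265 -53 20 0 0 0 1" --pt "300 -60 25 0 0 0 1" --pt "320 -64 30 0 0 0 1"

```text
t: 1.0
tool_pos: [0.4597, 0.3227, 0.2006]
tcp_rot: [-0.0, 0.706, 0.708, -0.0]
ft_force: [0.1, 0.6, -0.3]
grip_width: 0.0857
finger_force: 0.0
```

Run:
```python
from h import *
f=grab('wrist');im=f['frame'];o=env.get_obs();print(o['t'],o['tool_pos'])
q=proj(f,[.461,.34,.024]);print(q)
cv2.imwrite('pics/2.png',cv2.resize(cv2.cvtColor(im,cv2.COLOR_RGB2BGR),(800,600)))
m=cv2.morphologyEx((im.max(2)<65).astype(np.uint8),cv2.MORPH_CLOSE,np.ones((15,15)))
k,lab,st,c=cv2.connectedComponentsWithStats(m)
i=lab[int(q[1]),int(q[0])];print(i,st[i],c[i])
cn=cv2.findContours((lab==i).astype(np.uint8),0,2)[0][0]
for z in(0,.024):
    w=np.array([onz(f,u,z)[:2] for u in cn[:,0].astype(float)],np.float32)
    print(z,cv2.minAreaRect(w*1000))
```

```text
1.05 [0.45877606 0.32454871 0.19939116]
[259.39948668 164.05903373]
4 [ 240  138   41   50 1626] [259.87945879 162.599631  ]
0 ((461.7858581542969, 336.968994140625), (46.29164123535156, 60.613555908203125), 9.414237022399902)
0.024 ((461.64007568359375, 340.9146728515625), (43.064151763916016, 56.38753890991211), 9.41418170928955)
```

View pics/2.png

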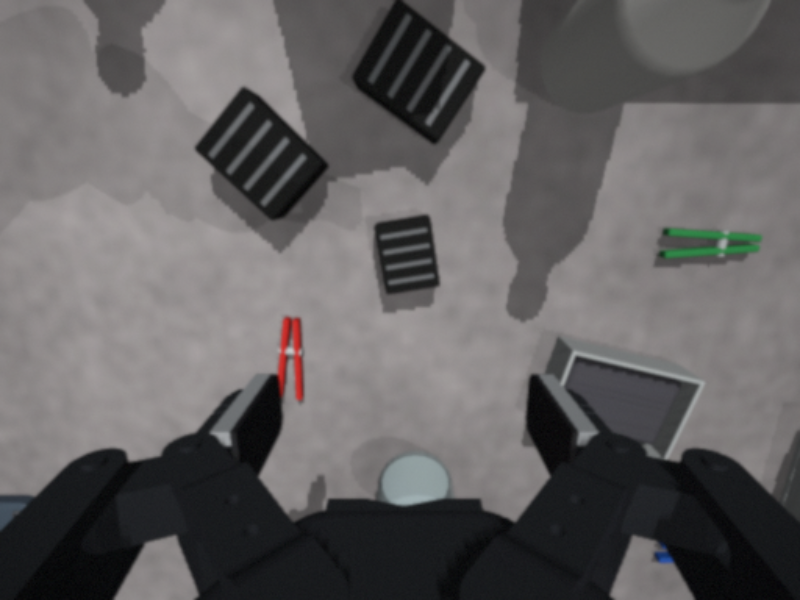

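Wrist view: the small tread is at (407,254), with red peg (290,358), jar (415,480), bottle top right, and the larger blocks behind. Its top measures 43×56 mm at height 24 mm, centre (0.4616, 0.3405), long axis at 99.4°, which matches the text.

Run:
```python
from h import *
for i in range(3):
    env.grab_frame('wrist') if i else 0
    o=env.get_obs();print(o['t'],o['tool_pos'].round(4) if hasattr(o['tool_pos'],'round') else o['tool_pos'],np.round(o['qpos'],3))
```

```text
1.05 [0.4588 0.3245 0.1994] [0.495 0.141 0.135 1.567 0.003 2.061]
1.1 [0.4594 0.3223 0.1997] [4.920e-01 1.400e-01 1.350e-01 1.568e+00 1.000e-03 2.058e+00]
1.15 [0.4601 0.3208 0.2003] [ 0.489  0.139  0.135  1.569 -0.     2.058]
```

Emit:
drive_tool --pt "3 0 10 0 0 -8 1" --pt "6 0 25 0 0 -16 1" --pt "9 0 40 0 0 -24 1" --pt "12 1 55 0 0 -32 1" --pt "15 1 70 0 0 -40 1" --pt "18 1 85 0 0 -48 1" --pt "20 1 95 0 0 -56 1" --pt "20 1 100 0 0 -64 1"

```text
t: 1.95
tool_pos: [0.4619, 0.3383, 0.1001]
tcp_rot: [-0.001, 0.223, 0.975, -0.001]
ft_force: [0.3, -0.3, -0.2]
grip_width: 0.0854
finger_force: 0.0
```

Emit:
drive_tool --pt "0 0 5 0 0 -8 1" --pt "0 0 10 0 0 -16 1" --pt "0 0 15 0 0 -24 1" --pt "0 0 20 0 0 -30 1" --pt "0 0 20 0 0 -34 1" --pt "0 0 20 0 0 -35.4 1" --pt "0 0 20 0 0 -35.4 1" --pt "0 0 20 0 0 -35.4 1"

```text
t: 2.75
tool_pos: [0.4625, 0.3395, 0.0817]
tcp_rot: [0.0, -0.081, 0.997, 0.0]
ft_force: [-0.4, -0.2, -0.6]
grip_width: 0.0852
finger_force: 0.0
```

Run:
```python
from h import *
from scipy.spatial.transform import Rotation as R
f=grab('wrist');im=f['frame'];o=env.get_obs();print(o['t'],o['tool_pos']);M=R.from_quat(np.roll(o['tcp_rot'],-1)).as_matrix();print(M.round(3))
q=proj(f,[.461,.34,.024]);print(q)
m=cv2.morphologyEx((im.max(2)<65).astype(np.uint8),cv2.MORPH_CLOSE,np.ones((15,15)))
k,lab,st,c=cv2.connectedComponentsWithStats(m)
i=lab[int(q[1]),int(q[0])];print(i,st[i])
cn=cv2.findContours((lab==i).astype(np.uint8),0,2)[0][0]
w=np.array([onz(f,u,.024)[:2] for u in cn[:,0].astype(float)],np.float32)
print(cv2.minAreaRect(w*1000))
cv2.imwrite('pics/3.png',cv2.cvtColor(im,cv2.COLOR_RGB2BGR))
```

```text
2.8 [0.46234144 0.33967889 0.08164159]
[[-0.987 -0.162  0.   ]
 [-0.162  0.987  0.   ]
 [-0.     0.    -1.   ]]
[259.44010818 208.48208424]
2 [ 224  178   70   56 3778]
((459.34552001953125, 338.90008544921875), (46.34858703613281, 54.55547332763672), 9.245390892028809)
```

View pics/3.png

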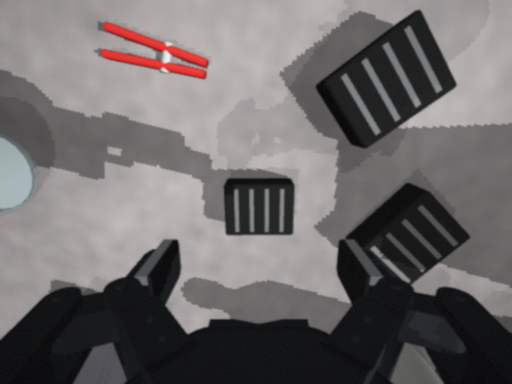

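The tread is at (259,207), square between the fingers, and neither neighbouring block is in the finger path. Going down to about 11 mm and gripping.

Emit:
drive_tool --pt "1 -1 20 0 0 0 1" --pt "1 -1 40 0 0 0 1" --pt "1 -1 55 0 0 0 1" --pt "1 -1 65 0 0 0 1" --pt "1 -1 69 0 0 0 1" --pt "1 -1 69 0 0 0 1" --pt "1 -1 69 0 0 0 0.8" --pt "1 -1 69 0 0 0 0.6" --newtons 25

```text
t: 3.6
tool_pos: [0.462, 0.3393, 0.0135]
tcp_rot: [0.001, -0.082, 0.997, 0.0]
ft_force: [0.1, -0.1, -0.1]
grip_width: 0.0593
finger_force: 0.0
```

Emit:
drive_tool --pt "0 0 0 0 0 0 0.5" --pt "0 0 0 0 0 0 0.4" --pt "0 0 0 0 0 0 0.4" --pt "0 0 0 0 0 0 0.4" --pt "0 0 0 0 0 0 0.4" --newtons 25

```text
t: 4.1
tool_pos: [0.4622, 0.3394, 0.0137]
tcp_rot: [0.001, -0.082, 0.997, 0.001]
ft_force: [0.7, 0.0, 6.5]
grip_width: 0.0549
finger_force: 27.6
```

Emit:
drive_tool --pt "0 0 -10 0 0 0 0.4" --pt "0 0 -30 0 0 4 0.4" --pt "0 0 -60 0 0 12 0.4" --pt "0 0 -90 0 0 20 0.4" --pt "0 0 -120 0 0 28 0.4" --pt "0 0 -145 0 0 36 0.4" --pt "0 0 -160 0 0 44 0.4" --pt "0 0 -165 0 0 51.4 0.4"

```text
t: 4.9
tool_pos: [0.4618, 0.3392, 0.1798]
tcp_rot: [0.001, 0.361, 0.933, 0.001]
ft_force: [0.7, 0.4, -1.0]
grip_width: 0.055
finger_force: 27.0
```

Emit:
drive_tool --pt "0 0 0 0 0 8 0.4" --pt "0 0 0 0 0 16 0.4" --pt "0 0 0 0 0 24 0.4" --pt "0 0 0 0 0 32 0.4" --pt "0 0 0 0 0 40 0.4" --pt "0 0 0 0 0 48 0.4" --pt "0 0 0 0 0 48 0.4" --pt "0 0 0 0 0 48 0.4"

```text
t: 5.7
tool_pos: [0.4608, 0.3386, 0.1769]
tcp_rot: [-0.0, 0.706, 0.708, -0.001]
ft_force: [-0.0, -0.7, -0.6]
grip_width: 0.0552
finger_force: 26.9
```

Run:
```python
from h import *
from scipy.spatial.transform import Rotation as R
o=env.get_obs();print(o['t'],o['tool_pos']);M=R.from_quat(np.roll(o['tcp_rot'],-1)).as_matrix();print(M.round(3),np.round(o['qpos'],2),o['finger_force'])
f=grab('wrist','4.png')
```

```text
5.7 [0.46077045 0.3386206  0.17692491]
[[-0.003  1.    -0.001]
 [ 1.     0.003 -0.001]
 [-0.001 -0.001 -1.   ]] [0.52 0.17 0.12 1.52 0.   2.08] 26.947403848171234
```

View pics/4.png

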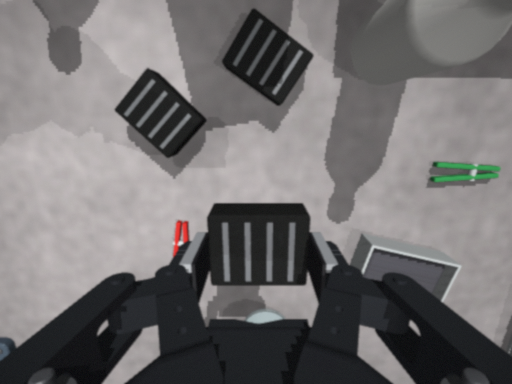

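The tread is held square between the fingers (top face cols 209–308, rows 222–285). Next I'll measure its position in the hand, then measure the recess from the clear scene and side views.

```bash
cat > pk.py <<'E'
from h import *
def steel(f,c,r=32,thr=150):
    im=f['frame'].astype(int);m=((im.min(2)>thr)).astype(np.uint8)
    z=np.zeros_like(m);x,y=np.int32(c);z[max(0,y-r):y+r,max(0,x-r):x+r]=1
    return m*z
E
python3 - <<'E'
from pk import *
import pickle
f=env.grab_frame('wrist');o=env.get_obs();tp=np.array(o['tool_pos']);print(tp)
for uv in[(209,222),(308,222),(306,285),(211,285)]:
    print((onz(f,uv,tp[2]+.0103)-tp).round(4))
G={}
for n,c in(('scene',(205,189)),('side',(259,152))):
    f=env.grab_frame(n);G[n]=f;im=f['frame']
    m0=steel(f,c,thr=125);k,lab,st,cc=cv2.connectedComponentsWithStats(m0)
    i=1+np.argmax(st[1:,4]);m=cv2.morphologyEx((lab==i).astype(np.uint8),cv2.MORPH_OPEN,np.ones((13,13)))
    cn=cv2.findContours(m,0,2)[0][0]
    w=np.array([onz(f,u,.068)[:2] for u in cn[:,0].astype(float)],np.float32)
    M=cv2.moments(m,True);G[n+'c']=(M['m10']/M['m00'],M['m01']/M['m00'])
    print(n,st[i],cv2.minAreaRect(w*1000),G[n+'c'],im[c[1],c[0]])
print(tri(G['scene'],G['scenec'],G['side'],G['sidec']))
A=[]
for n,c in(('scene',(205,189)),('side',(259,152))):
    im=cv2.cvtColor(G[n]['frame'],cv2.COLOR_RGB2BGR);A.append(cv2.resize(im[c[1]-40:c[1]+30,c[0]-33:c[0]+33],(396,420),interpolation=cv2.INTER_CUBIC))
cv2.imwrite('pics/5.png',np.hstack(A))
E
```

```text
[0.46096553 0.3387209  0.17708957]
[-0.0266  0.017   0.0103]
[0.0267 0.0171 0.0103]
[ 0.0277 -0.0221  0.0103]
[-0.0274 -0.0222  0.0103]Traceback (most recent call last):
  File "<stdin>", line 11, in <module>
IndexError: tuple index out of range
```

Emit:
drive_tool --pt "-30 10 -15 0 0 0 0.4" --pt "-75 25 -35 0 0 0 0.4" --pt "-120 42 -55 0 0 0 0.4" --pt "-165 59 -75 0 0 0 0.4" --pt "-210 76 -90 0 0 0 0.4" --pt "-255 93 -95 0 0 0 0.4" --pt "-300 110 -95 0 0 0 0.4" --pt "-345 127 -95 0 0 0 0.4"

```text
t: 6.65
tool_pos: [0.5887, -0.0077, 0.2732]
tcp_rot: [0.001, 0.707, 0.708, 0.001]
ft_force: [0.6, -0.3, -0.7]
grip_width: 0.0549
finger_force: 26.9
```

Emit:
drive_tool --pt "-45 12 0 0 0 0 0.4" --pt "-90 20 0 0 0 0 0.4" --pt "-130 26 0 0 0 0 0.4" --pt "-155 30 0 0 0 0 0.4" --pt "-165 30 0 0 0 0 0.4" --pt "-165 30 0 0 0 0 0.4" --pt "-165 30 0 0 0 0 0.4"

```text
t: 7.35
tool_pos: [0.6179, -0.1695, 0.2725]
tcp_rot: [-0.0, 0.707, 0.708, 0.0]
ft_force: [-0.6, 1.1, -1.1]
grip_width: 0.0549
finger_force: 26.9
```

Run:
```python
from pk import *
f=env.grab_frame('wrist');o=env.get_obs();print(o['t'],o['tool_pos'],np.round(o['qpos'],2),o['finger_force'])
c=proj(f,[.618,-.092,.06]);print(c)
cv2.imwrite('pics/6.png',cv2.resize(cv2.cvtColor(f['frame'],cv2.COLOR_RGB2BGR),(800,600),interpolation=cv2.INTER_CUBIC))
import pickle;pickle.dump(f,open('F6.pkl','wb'))
```

```text
7.4 [ 0.6179724  -0.16904355  0.27269118] [-0.37  0.39  0.58  1.76  0.    1.2 ] 26.948077976703644
[258.29136669 112.87095719]
```

View pics/6.png

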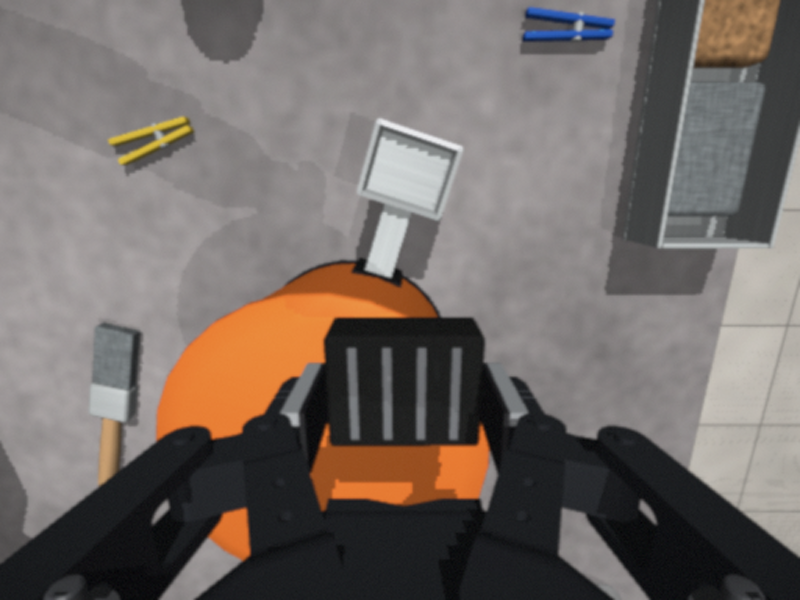

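Wrist view (800×600): the recess rim has corners (380,119), (462,148), (438,218), (357,192), and the stem runs to the bin at (382,270). The pedal is turned about 19° clockwise. The tread is still held at (405,385). I'll measure both numerically.

```bash
cat >> pk.py <<'E'
def quad(f,c,r,thr,op,z=.068):
    m0=steel(f,c,r,thr);k,lab,st,cc=cv2.connectedComponentsWithStats(m0)
    i=1+np.argmax(st[1:,4]);m=(lab==i).astype(np.uint8)
    cn=max(cv2.findContours(m,0,2)[0],key=cv2.contourArea)
    m=cv2.drawContours(np.zeros_like(m),[cn],-1,1,-1)
    m=cv2.morphologyEx(m,cv2.MORPH_OPEN,np.ones((op,op)))
    cn=max(cv2.findContours(m,0,2)[0],key=cv2.contourArea)
    w=np.array([onz(f,u,z)[:2] for u in cn[:,0].astype(float)],np.float32)
    M=cv2.moments(m,True)
    return cv2.minAreaRect(w*1000),(M['m10']/M['m00'],M['m01']/M['m00']),st[i]
E
python3 - <<'E'
from pk import *
import pickle
from scipy.spatial.transform import Rotation as R
W=pickle.load(open('F6.pkl','rb'))
for thr in(130,150,170): print('wrist',thr,quad(W,(262,108),50,thr,15))
out={'w':(W,quad(W,(262,108),50,150,15)[1])}
for n,c in(('scene',(205,189)),('side',(259,152))):
    f=env.grab_frame(n)
    for thr in(130,150):
        try:q=quad(f,c,30,thr,9);print(n,thr,q);out[n]=(f,q[1])
        except Exception as e:print(n,thr,e,f['frame'][c[1],c[0]])
for a in out:
    for b in out:
        if a<b: print(a,b,tri(*out[a],*out[b]))
# expected held box in wrist
o=env.get_obs();tp=np.array(o['tool_pos']);M=R.from_quat(np.roll(o['tcp_rot'],-1)).as_matrix()
for x,z in((.022,.0137),(.022,-.0103),(-.022,-.0103)):
    print('pred',x,z,[proj(W,tp+M@np.array([x,s*.028,z])).round(1) for s in(-1,1)])
im=W['frame'];g=im.max(2)
print('col 256',g[196:296,246].tolist());print('col259',g[196:296,258].tolist())
for r in(208,218,240,260,278): print(r,g[r,196:222].tolist(),g[r,295:320].tolist())
E
```

```text
wrist 130 (((622.5239868164062, -88.66021728515625), (129.20921325683594, 117.53025817871094), 0.015337781049311161), (262.7361049845611, 103.42765769739744), array([ 212,   58,  100,  100, 8686], dtype=int32))
wrist 150 (((623.7586669921875, -87.03600311279297), (62.2417106628418, 77.05243682861328), 74.4402847290039), (262.4511829390203, 107.89336887704098), array([ 222,   75,   90,   83, 3351], dtype=int32))
wrist 170 (((620.935302734375, -90.3596420288086), (41.341896057128906, 56.1640625), 72.69530487060547), (260.3462922966163, 111.18214542836573), array([ 235,   88,   52,   47, 1535], dtype=int32))
scene 130 (((619.4628295898438, -82.49508666992188), (42.99414825439453, 48.13678741455078), 54.4669075012207), (205.5, 190.06), array([196, 172,  21,  28, 283], dtype=int32))
scene 150 max() iterable argument is empty [159 166 163]
side 130 (((621.6236572265625, -82.54299926757812), (42.64241409301758, 49.453487396240234), 28.262454986572266), (256.15934065934067, 154.03296703296704), array([242, 145,  29,  19, 268], dtype=int32))
side 150 max() iterable argument is empty [159 162 
[... 1809 characters left out ...]
3, 96, 130, 140, 140, 140, 140, 140, 140, 142, 141]
240 [127, 126, 127, 126, 120, 102, 68, 38, 25, 20, 12, 15, 17, 24, 27, 31, 29, 31, 29, 30, 29, 30, 29, 30, 31, 39] [47, 32, 31, 32, 32, 33, 32, 34, 30, 33, 31, 27, 21, 16, 13, 15, 21, 23, 31, 54, 89, 117, 124, 127, 127]
260 [22, 18, 12, 15, 16, 12, 14, 16, 14, 13, 14, 16, 11, 19, 28, 27, 32, 32, 31, 32, 32, 34, 33, 32, 33, 32] [33, 29, 31, 32, 30, 31, 30, 30, 28, 22, 20, 17, 19, 14, 18, 16, 12, 18, 15, 16, 14, 11, 14, 14, 15]
278 [20, 14, 15, 11, 13, 12, 17, 16, 14, 40, 99, 173, 219, 205, 152, 79, 34, 30, 33, 34, 32, 33, 34, 32, 32, 32] [31, 33, 27, 23, 23, 24, 19, 22, 22, 18, 53, 124, 193, 222, 205, 141, 63, 17, 15, 15, 15, 20, 11, 13, 15]
```

Emit:
drive_tool --pt "2 -8 0 0 0 7 0.4" --pt "4 -16 0 0 0 14 0.4" --pt "5 -23 0 0 0 19 0.4" --pt "5 -23 0 0 0 19 0.4" --pt "5 -23 0 0 0 19 0.4" --pt "5 -23 0 0 0 19 0.4"

```text
t: 8.1
tool_pos: [0.5953, -0.1652, 0.2724]
tcp_rot: [0.0, 0.814, 0.582, 0.0]
ft_force: [-0.0, -0.5, 0.3]
grip_width: 0.0553
finger_force: 27.0
```

Run:
```python
from pk import *
import pickle
from scipy.spatial.transform import Rotation as R
from scipy.optimize import least_squares
f=env.grab_frame('wrist');o=env.get_obs();tp=np.array(o['tool_pos']);M=R.from_quat(np.roll(o['tcp_rot'],-1)).as_matrix()
pickle.dump((f,o),open('F7.pkl','wb'))
print(o['t'],tp,M.round(3))
W=pickle.load(open('F6.pkl','rb'));tp6=np.array([.618,-.1692,.2727]);M6=np.array([[0,1,0],[1,0,0],[0,0,-1.]])
def P(p,x,y,z):
    c,s=np.cos(p[2]),np.sin(p[2]);q=np.array([p[0]+c*x-s*z,y+p[3],p[1]+s*x+c*z]);return proj(W,tp6+M6@q)
def res(p):
    L,Rr=P(p,.022,-.028,0),P(p,.022,.028,0);l2,r2=P(p,-.022,-.028,0),P(p,-.022,.028,0)
    lb,rb=P(p,.022,-.028,.024),P(p,.022,.028,.024)
    return [L[0]-207.2,Rr[0]-309.3,L[1]-214.7,l2[1]-284.7,lb[1]-203.5,lb[0]-212,rb[0]-305.2]
r=least_squares(res,[0,-.01,0,0]);print('held x0,top z,pitch,y0',r.x.round(4),r.fun.round(1))
c=proj(f,[.621,-.088,.066]);print('pocket px',c)
x,y=np.int32(c);im=cv2.cvtColor(f['frame'],cv2.COLOR_RGB2BGR)
x0,y0=x-40,max(0,y-30);print('crop',x0,y0)
cv2.imwrite('pics/7.png',cv2.resize(im[y0:y0+60,x0:x0+80],(800,600),interpolation=cv2.INTER_NEAREST))
```

```text
8.15 [ 0.59533629 -0.16540018  0.27226475] [[ 0.324  0.946  0.   ]
 [ 0.946 -0.324 -0.   ]
 [ 0.     0.    -1.   ]]
held x0,top z,pitch,y0 [-0.0018 -0.0087  0.0091  0.    ] [-0.5  0.8  0.3  1.1 -1.5  1.8 -2.3]
pocket px [257.44169968 109.38479948]
crop 217 79
```

View pics/7.png

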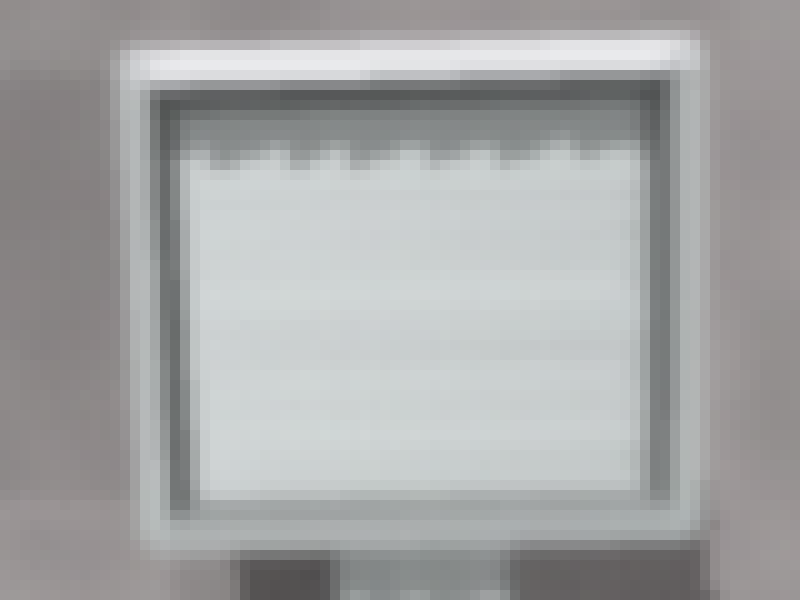

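Enlarged crop: the recess is nearly square-on. Outer rim corners are TL(228,83), TR(286.7,82), BR(287,132), BL(230.5,133.3), with the mouth just inside and the floor bright.

Run:
```python
from pk import *
import pickle
f,o=pickle.load(open('F7.pkl','rb'))
for nm,C in(('outer',[(228,83),(286.7,82),(287,132),(230.5,133.3)]),('mouth',[(231.5,87.3),(283,86.5),(284,128.5),(233.5,130)])):
    for z in(.06,.068):
        w=np.array([onz(f,u,z)[:2]*1000 for u in C])
        e=(w[1]-w[0]+w[2]-w[3])/2;d=(w[0]-w[3]+w[1]-w[2])/2
        print(nm,z,w.mean(0).round(1),'sizes',np.linalg.norm(e).round(1),np.linalg.norm(d).round(1),'ang y',np.degrees(np.arctan2(e[1],e[0])).round(1),'ang d',np.degrees(np.arctan2(d[1],d[0])).round(1))
W=pickle.load(open('F6.pkl','rb'))
print(tri(W,np.mean([(380,119),(462,148),(438,218),(357,192)],0)*.64-.2,f,np.mean([(228,83),(286.7,82),(287,132),(230.5,133.3)],0)))
# bin axis from lid circle in scene: orange mask centroid of lid
```

```text
outer 0.06 [622.2 -86.7] sizes 73.4 60.8 ang y -17.8 ang d 72.7
outer 0.068 [622.2 -87. ] sizes 71.8 59.4 ang y -17.8 ang d 72.7
mouth 0.06 [622.1 -87.1] sizes 65.1 51.4 ang y -17.7 ang d 73.2
mouth 0.068 [622.  -87.3] sizes 63.6 50.2 ang y -17.7 ang d 73.2
(array([ 0.62449604, -0.0801808 , -0.11107159]), np.float64(6.202336058078815e-05))
```

Mouth measures 63.6×50.2 mm at 68 mm height (text 64×52). Centre is (0.622, −0.087) and its y runs at −17.7°. Moving over it and down to a hover.

Emit:
drive_tool --pt "30 0 0 0 0 -1.2 0.4" --pt "65 0 10 0 0 -1.2 0.4" --pt "83.5 0 40 0 0 -1.2 0.4" --pt "83.5 0 80 0 0 -1.2 0.4" --pt "83.5 0 120 0 0 -1.2 0.4" --pt "83.5 0 150 0 0 -1.2 0.4" --pt "83.5 0 166 0 0 -1.2 0.4" --pt "83.5 0 166 0 0 -1.2 0.4"

```text
t: 8.95
tool_pos: [0.6196, -0.086, 0.1018]
tcp_rot: [-0.003, 0.808, 0.589, -0.003]
ft_force: [0.5, 0.3, -0.1]
grip_width: 0.0547
finger_force: 26.9
```

Emit:
drive_tool --pt "0 0 6 0 0 0 0.4" --pt "0 0 12 0 0 0 0.4" --pt "0 0 12 0 0 0 0.4"

```text
t: 9.25
tool_pos: [0.6226, -0.0869, 0.0947]
tcp_rot: [0.0, 0.808, 0.589, 0.0]
ft_force: [0.3, 0.6, -1.6]
grip_width: 0.0547
finger_force: 26.9
```

Run:
```python
from pk import *
import pickle
from scipy.spatial.transform import Rotation as R
f=env.grab_frame('wrist');o=env.get_obs();tp=np.array(o['tool_pos']);M=R.from_quat(np.roll(o['tcp_rot'],-1)).as_matrix()
pickle.dump((f,o),open('F8.pkl','wb'));print(o['t'],tp,M.round(3),o['ft_force'])
for u in[(1,1),(1,-1)]:
    a=np.radians(-17.7);e=np.array([np.cos(a),np.sin(a),0]);d=np.array([-np.sin(a),np.cos(a),0])
    p=np.array([.622,-.0872,.068]);print('mouth corner pred',proj(f,p+d*.026+e*.032*u[1]),'outer',proj(f,p+d*.03+e*.036*u[1]))
im=cv2.cvtColor(f['frame'],cv2.COLOR_RGB2BGR)
A=cv2.resize(im[160:310,160:360],(800,600),interpolation=cv2.INTER_CUBIC);cv2.imwrite('pics/8.png',A)
```

```text
9.3 [ 0.62265552 -0.08690996  0.09502934] [[ 0.306  0.952  0.001]
 [ 0.952 -0.306 -0.   ]
 [ 0.     0.001 -1.   ]] [ 0.02058114 -0.28878411 -0.6185835 ]
mouth corner pred [305.41399318 189.10036216] outer [311.76048012 183.22472043]
mouth corner pred [209.05121019 189.36685534] outer [202.65936253 183.52583399]
```

View pics/8.png

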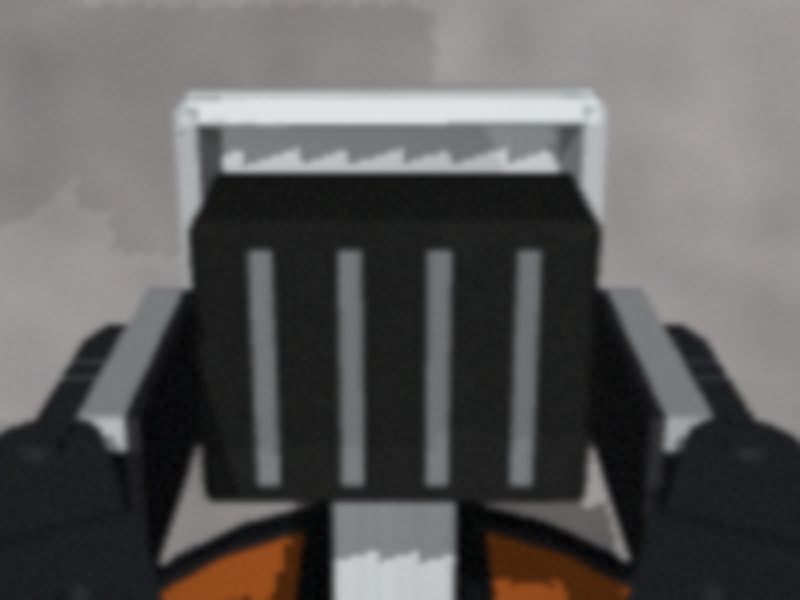

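Hover view: the tread's lower far edge is at crop row 176, cols 218–578. The mouth's far edge is at crop row 123, cols 200–583. The tread is slightly right of centre, so I'll compute the gap.

Run:
```python
from pk import *
import pickle
from scipy.spatial.transform import Rotation as R
f,o=pickle.load(open('F8.pkl','rb'));tp=np.array(o['tool_pos']);M=R.from_quat(np.roll(o['tcp_rot'],-1)).as_matrix()
g=lambda u,v,z:((M.T@(onz(f,(160+u/4-.4,160+v/4-.4),z)-tp))*1000).round(1)
for zb in(.0813,.079,.077): print('tread bottom',zb,g(218,176,zb),g(578,176,zb))
for zt in(.1053,.103,.101): print('top far',zt,g(192,225,zt),g(598,225,zt),'near',g(208,500,zt),g(587,500,zt))
print('mouth',g(200,124,.068),g(583,124,.068),'outer',g(177,92,.068),g(605,92,.068))
```

```text
tread bottom 0.0813 [ 19.9 -27.4  13.7] [19.8 28.6 13.8]
tread bottom 0.079 [ 19.1 -27.8  16. ] [19.  29.  16.1]
tread bottom 0.077 [ 18.5 -28.2  18. ] [18.4 29.4 18.1]
top far 0.1053 [ 20.8 -27.  -10.3] [ 20.7  27.2 -10.2] near [-21.6 -27.  -10.3] [-21.7  27.9 -10.2]
top far 0.103 [ 19.9 -27.5  -8. ] [19.9 27.7 -7.9] near [-23.2 -27.4  -8. ] [-23.3  28.4  -7.9]
top far 0.101 [ 19.2 -27.9  -6. ] [19.1 28.1 -5.9] near [-24.6 -27.9  -6. ] [-24.7  28.8  -5.9]
mouth [ 24.6 -32.3  27. ] [24.5 31.4 27.1] outer [ 30.1 -35.8  27. ] [30.  34.8 27.1]
```

Emit:
drive_tool --pt "0.6 -0.8 0 0 0 0 0.4" --pt "0.6 -0.8 4 0 0 0 0.4" --pt "0.6 -0.8 8 0 0 0 0.4" --pt "0.6 -0.8 11 0 0 0 0.4" --pt "0.6 -0.8 14 0 0 0 0.4" --pt "0.6 -0.8 17 0 0 0 0.4" --pt "0.6 -0.8 19 0 0 0 0.4" --pt "0.6 -0.8 19 0 0 0 0.4"

```text
t: 10.1
tool_pos: [0.6213, -0.0859, 0.0747]
tcp_rot: [-0.0, 0.808, 0.589, -0.0]
ft_force: [0.2, 0.3, -0.2]
grip_width: 0.0549
finger_force: 26.9
```

Emit:
drive_tool --pt "0 0 0.5 0 0 0 0.4" --pt "0 0 1 0 0 0 0.4" --pt "0 0 1.5 0 0 0 0.4" --pt "0 0 1.5 0 0 0 0.4"

```text
t: 10.5
tool_pos: [0.6216, -0.086, 0.0739]
tcp_rot: [0.0, 0.808, 0.589, 0.0]
ft_force: [0.1, -0.3, -1.2]
grip_width: 0.055
finger_force: 26.9
```

Emit:
drive_tool --pt "0 0 0.5 0 0 0 0.4" --pt "0 0 1 0 0 0 0.4" --pt "0 0 1.5 0 0 0 0.4" --pt "0 0 1.5 0 0 0 0.4"

```text
t: 10.9
tool_pos: [0.6218, -0.086, 0.0736]
tcp_rot: [0.0, 0.808, 0.589, 0.0]
ft_force: [-1.8, 0.7, 5.3]
grip_width: 0.0552
finger_force: 27.5
```

Contact is at 5 N with the underside at about 60 mm, so it's on the recess floor. Releasing and looking.

Emit:
drive_tool --pt "0 0 -1 0 0 0 0.7" --pt "0 0 -1 0 0 0 0.8" --pt "0 0 -1 0 0 0 0.9" --pt "0 0 -1 0 0 0 0.9" --pt "0 0 -15 0 0 0 0.9" --pt "0 0 -35 0 0 0 0.9" --pt "0 0 -50 0 0 0 0.9" --pt "0 0 -50 0 0 0 0.9"

```text
t: 11.7
tool_pos: [0.624, -0.0866, 0.1267]
tcp_rot: [0.003, 0.808, 0.589, 0.002]
ft_force: [1.0, 0.0, 0.3]
grip_width: 0.0769
finger_force: 0.0
```

Run:
```python
from pk import *
import pickle
f=env.grab_frame('wrist');o=env.get_obs();pickle.dump((f,o),open('F9.pkl','wb'));print(o['t'],o['tool_pos'],o['ft_force'])
x,y=np.int32(proj(f,[.622,-.087,.084]));print(x,y)
im=cv2.cvtColor(f['frame'],cv2.COLOR_RGB2BGR);x0,y0=x-60,y-45
cv2.imwrite('pics/9.png',cv2.resize(im[y0:y0+90,x0:x0+120],(800,600),interpolation=cv2.INTER_CUBIC));print(x0,y0)
```

```text
11.75 [ 0.62316943 -0.08635867  0.12487177] [-0.13895608  0.07956772 -0.60123526]
255 218
195 173
```

View pics/9.png

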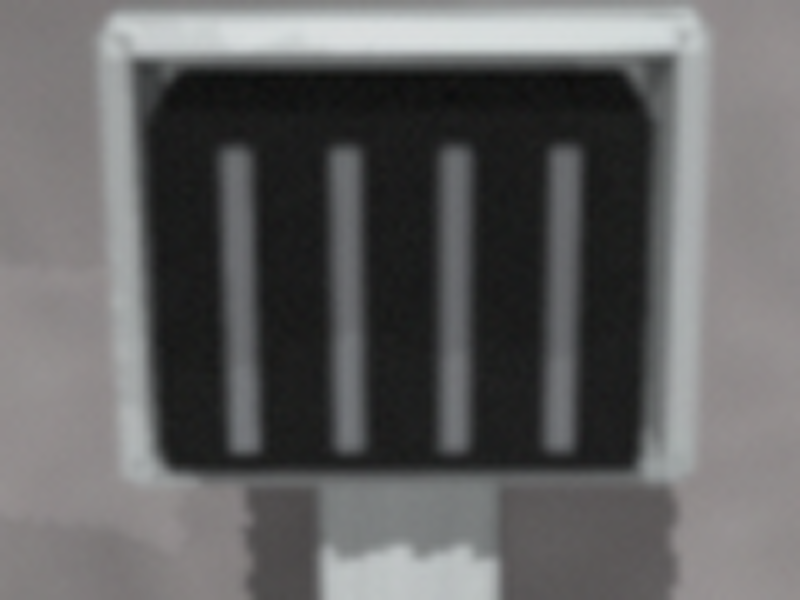

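The tread sits inside the rim: top face at crop (150–650, 120–470), rim (105–705, 15–480), level with it all round. Now close the fingers and press, first to contact.

Emit:
drive_tool --pt "-1 0 0 0 0 0 0.5" --pt "-1 0 0 0 0 0 0.2" --pt "-1 0 0 0 0 0 0" --pt "-1 0 0 0 0 0 0" --pt "-1 0 10 0 0 0 0" --pt "-1 0 20 0 0 0 0" --pt "-1 0 30 0 0 0 0" --pt "-1 0 34 0 0 0 0"

```text
t: 12.55
tool_pos: [0.6199, -0.0866, 0.0857]
tcp_rot: [-0.001, 0.808, 0.589, -0.001]
ft_force: [-0.4, -0.5, 0.3]
grip_width: 0.0
finger_force: 0.0
```

Emit:
drive_tool --pt "0 0 1 0 0 0 0" --pt "0 0 2 0 0 0 0" --pt "0 0 3 0 0 0 0" --pt "0 0 4 0 0 0 0" --pt "0 0 5 0 0 0 0" --pt "0 0 5 0 0 0 0"

```text
t: 13.15
tool_pos: [0.6217, -0.087, 0.0841]
tcp_rot: [0.0, 0.808, 0.589, 0.0]
ft_force: [0.4, -0.7, 2.7]
grip_width: 0.0003
finger_force: 1.0
```

First contact comes at z = 84 mm, exactly the seated height (60 + 24), so the tread is fully home. Now pushing down along the arc.

Emit:
drive_tool --pt "0.2 0 2 0 0 0 0" --pt "0.4 0 4 0 0 0 0" --pt "0.6 0 6 0 0 0 0" --pt "0.8 0 8 0 0 0 0" --pt "1 0 10 0 0 0 0" --pt "1 0 10 0 0 0 0" --pt "1 0 10 0 0 0 0"

```text
t: 13.85
tool_pos: [0.6222, -0.086, 0.0755]
tcp_rot: [0.001, 0.808, 0.589, 0.001]
ft_force: [-2.9, 1.4, 7.5]
grip_width: 0.0001
finger_force: 3.8
```

Emit:
drive_tool --pt "0.2 0 2 0 0 0 0" --pt "0.4 0 4 0 0 0 0" --pt "0.6 0 6 0 0 0 0" --pt "0.8 0 8 0 0 0 0" --pt "0.8 0 9.5 0 0 0 0" --pt "0.8 0 10.5 0 0 0 0" --pt "0.8 0 10.5 0 0 0 0" --pt "0.8 0 10.5 0 0 0 0"

```text
t: 14.65
tool_pos: [0.6224, -0.0854, 0.0655]
tcp_rot: [0.001, 0.808, 0.589, 0.001]
ft_force: [-3.6, 0.6, 8.5]
grip_width: -0.0003
finger_force: 4.5
```

Run:
```python
from pk import *
f=env.grab_frame('side');w=env.grab_frame('wrist');s=env.grab_frame('scene');o=env.get_obs();print(o['t'],o['tool_pos'],o['ft_force'])
def C(f,c,w,h,W,H):
    x,y=np.int32(c);x0,y0=max(0,min(512-w,x-w//2)),max(0,min(384-h,y-h//2));return cv2.resize(cv2.cvtColor(f['frame'],cv2.COLOR_RGB2BGR)[y0:y0+h,x0:x0+w],(W,H),interpolation=cv2.INTER_CUBIC)
b=[.56,-.27,.15]
T=np.hstack([C(s,proj(s,b),133,100,400,300),C(f,proj(f,b),133,100,400,300)])
B=np.hstack([C(w,proj(w,[.622,-.087,.065]),160,120,400,300),C(s,proj(s,[.622,-.087,.065]),66,50,400,300)])
cv2.imwrite('pics/10.png',np.vstack([T,B]))
```

```text
14.8 [ 0.62241043 -0.08536515  0.06555045] [-3.52061562  0.69242995  8.94203732]
```

View pics/10.png

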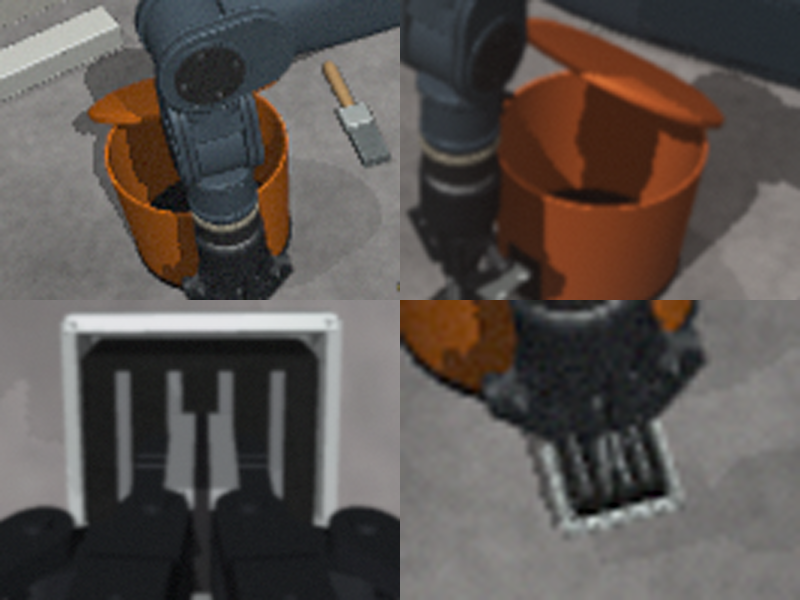

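The lid stands about half open: an 18.6 mm drop puts the lid near 0.58 rad, and the ~9 N force matches mid-travel. The tread is still square in the recess with the fingers pressing on it. Handing in.

```bash
python3 -c "
from cell import env
print(env.sign_off())"
```

```text
the job is handed in; nothing more can be done
None
```

I handed the job in with the tread seated in the pedal recess and the fingers still pressing it at about 9 N. The lid stands about half open, at roughly 0.58 rad worked out from the pedal's drop; the hand-in gave no verdict.

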